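# De-static the weighing plate and weigh a stack of sample discs

## Robot

A 7-joint arm with a two-finger parallel gripper is mounted at the origin on the work surface. World frame = base frame: x ahead of the robot, y to its left, z up, the work surface at z = 0. Lengths are in m, angles in rad, forces in N, time in s.
With the tool pointing down it reaches from about 0.4 to 0.875 m from the base axis. Payload 4.4 kg.
Tool frame: the origin (TCP) lies midway between the tips of the shut fingers; the grasp point (between the pads) lies 19 mm behind it; z points along the fingers, y is the line along which they close (so a half turn about z gives the same grasp; the last joint's range is limited). The gripper opens to 85 mm and grips with 20 to 120 N. Pads are 22 mm wide; open, the fingers measure 114 mm over their backs; the gripper's body (76 mm by 85 mm) begins 54 mm behind the grasp point. The pads swing forward as they close: fully open they stand 13 mm farther back than shut.
Start: joints at [1.23, 0.628, 0.038, 1.517, -0.027, 0.996, -0.02], TCP at [0.176, -0.626, 0.231] pointing down, gripper open.
Joint ranges: [-3.06, 3.06], [-0.37, 2.12], [-1.25, 1.32], [0.18, 2.47], [-1.1, 4.24], [0.23, 1.98], [-2.94, 2.94]. Speed limits (rad/s): [2.57, 2.57, 3.14, 3.14, 3.14, 3.14, 3.14].

## Interface

Orientations are given as a unit quaternion [x, y, z, w].
In Python, from workcell import bot gives the robot as it stands. Calls block until the motion is done:
- bot.goto(position, orientation): joint-space move of the TCP to a pose.
- bot.move_linear(position, attitude=None, speed=0.15, contact_N=None): straight line of the TCP; attitude=None keeps the orientation; speed is the mean speed in m/s. With contact_N (N) it stops when the force on the tool has changed by that much, and returns True; else False.
- bot.move_joints(angles): joint-space move.
- bot.gripper_to(opening, grip_force=None): finger opening in m; grip_force is the grip in N (None keeps the last); returns when the fingers have stopped.
- bot.hold(seconds).
- bot.inverse_kinematics(position, orientation): joint angles nearest the present ones, or None.
- bot.sense(): the state.
- bot.capture(name): name is "side" or "top" or "wrist"; returns a dict with "frame" (420x560x3 uint8, red, green, blue), "depth" (420x560 float32, m along the optical axis (not along the pixel's ray), 0 where there is no reading), "mtx" (3x3 intrinsics, pixels), "R" (3x3) and "t" (3): a world point X has camera coordinates R X + t. Camera axes: x right, y down, z forward; pixel columns grow to the right and rows downward; lengths in m; the calibration is good to about 2 mm. A picture is of the moment at which its call begins.
A pose or a line that the arm cannot do raises bot.IKError and nothing moves.
- bot.job_done(): hands the job in; it is judged then, once.
The state is a dict: "t": time; "joint_pos": joint angles; "qvel": joint speeds; "effort": joint torques, N m; "tcp_pos": TCP position; "tool_rot": TCP orientation; "force": force on the tool from outside, world axes, zero at the start; "ft_torque": the same for the moment, N m; "finger_gap": finger opening in m; "finger_force": force on a finger pad.
Only numpy, scipy, OpenCV 4.12 (cv2) and the standard library are available. Lean on these libraries where they do the work, as an engineer would, in place of code of your own. Each camera call takes 0.05 s, during which the arm holds its last target. There are 200 camera calls.

## Task

Weigh the sample discs: pick up the white weighing plate and hold its tongue end square on to the emitter face of the ionising bar, about 1 cm from it, for a full second, then turn the plate round and do the same with its square end. Set the plate's square part centred on the balance pan and, with the plate still empty, press the tare button (the left one as the robot sees it); then stack all the dark discs that are there flat and well centred on the plate's marked circle, largest at the bottom and each next smaller on top, and press the print button (the right one). Finish with plate and stack still centred on the pan, and leave the jar and the rubber stopper standing where they are.

Things in the scene. Friction and masses are not known exactly. Their poses are not given: they have to be found in the camera images.
- balance: white bench balance, fixed. Origin on the bench under its pan's centre; x points from the control panel (facing the robot) to the rear, y to the left. Housing 190 mm wide (y), 45 mm high, from 85 mm before the pan's centre to 100 mm behind; before that, out to 200 mm, a 30 mm high control panel with a display and two round grey push buttons.
- pan (a point): centre of the upper face of the round steel pan, diameter 132 mm, 55 mm above the bench, 10 mm above the housing; axes as the balance
- tare_top (a point): centre of the top of the tare button, diameter 30 mm: the left (+y) of the two buttons as seen from the robot, 155 mm in front of the pan's centre, 55 mm left
- tare (a joint): tare button travel in m: 0 up, 0.006 fully down (spring, 4 N fully down); it counts as pressed beyond 0.004 and springs back
- print_top (a point): centre of the top of the print button, diameter 30 mm: the right (-y) of the two buttons as seen from the robot, 55 mm right of the centre line
- print (a joint): print button travel in m: 0 up, 0.006 fully down (spring, 4 N fully down); it counts as pressed beyond 0.004 and springs back
- ion_bar: ionising (antistatic) bar, fixed: a level grey bar 220 mm long (y), 30 mm deep (x), from 50 to 90 mm above the bench, on two steel feet 85 mm either side of its middle (25 mm wide, from 5 mm before the emitter face to 55 mm behind). Origin on the bench below the middle of the emitter face; x points away from the robot, into the bar; y along it.
- emitter (a point): middle of the bar's emitter face (the long face with a row of small steel emitter points, towards the robot), 70 mm above the bench; x points into the bar, y along it, so points in front of the face have negative x
- carrier: white plastic weighing plate, 20 mm thick, loose: a square part 80 mm (x) by 66 mm (y) with a narrower tongue 36 mm wide standing out 28 mm at its +x end. Origin at the centre of the underside of the square part; z up. A circle of 63 mm diameter is marked on top around the square part's centre: the stack goes there. 0.2 kg.
- tongue_end (a point): middle of the end face of the plate's tongue, 68 mm from the plate's origin along +x, at half thickness (10 mm up)
- square_end (a point): middle of the plate's other, square end face, 40 mm from the plate's origin along -x, at half thickness (10 mm up)
- disc62: dark grey sample disc, the largest: diameter 62 mm, 24 mm thick; origin at its middle (half its thickness above its underside), z along its axis, either face may be up; loose, lying flat at the start; about 0.12 kg. May be absent (None).
- disc57: dark grey sample disc, the second largest: diameter 57 mm, 22 mm thick; origin at its middle (half its thickness above its underside), z along its axis, either face may be up; loose, lying flat at the start; about 0.095 kg. May be absent (None).
- disc52: dark grey sample disc, the third largest: diameter 52 mm, 20 mm thick; origin at its middle (half its thickness above its underside), z along its axis, either face may be up; loose, lying flat at the start; about 0.07 kg. May be absent (None).
- disc47: dark grey sample disc, the smallest: diameter 47 mm, 18 mm thick; origin at its middle (half its thickness above its underside), z along its axis, either face may be up; loose, lying flat at the start; about 0.055 kg. May be absent (None).
- jar: small closed white jar, diameter 42 mm, 34 mm high, standing among the discs; origin at the centre of its underside. Not part of the job: leave it standing.
- stopper: red-brown rubber stopper, a cone standing on its small end, diameter 32 mm below to 42 mm on top, 30 mm high; origin at the centre of its underside. Not part of the job: leave it standing.
There are look-alikes about, which are no part of the job. What is shaped like the carrier but brown or orange is not meant.

How it is judged:
On the way, in this order (a step that is already met when the one before it is completed fails the run):
1. the plate's tongue end is held square on, up to 30 mm before the bar's emitter face (x of tongue_end in the frame of emitter between -0.03 and 0.001 m and y of tongue_end in the frame of emitter between -0.07 and 0.07 m and z of tongue_end in the frame of emitter between -0.022 and 0.022 m and x of carrier in the frame of emitter below -0.04 m and angle between the x axis of carrier and the x axis of ion_bar, either way round below 0.25 rad), for 0.8 s.
2. the plate is turned round and its square end is held likewise (x of square_end in the frame of emitter between -0.03 and 0.001 m and y of square_end in the frame of emitter between -0.07 and 0.07 m and z of square_end in the frame of emitter between -0.022 and 0.022 m and x of carrier in the frame of emitter below -0.04 m and angle between the x axis of carrier and the x axis of ion_bar, either way round below 0.25 rad), for 0.8 s.
3. the plate lies flat on the pan, its square part centred within 15 mm, let go (horizontal distance between carrier and pan below 0.015 m and angle between carrier's own z axis and vertical below 0.08 rad and z of carrier in the frame of pan between -0.004 and 0.006 m and linear speed of carrier below 0.02 m/s and contact force between the fingers and carrier below 0.1 N), for 0.2 s.
4. tare is pressed with the plate on the pan and no disc on it (horizontal distance between carrier and pan below 0.015 m and angle between carrier's own z axis and vertical below 0.08 rad and z of carrier in the frame of pan between -0.004 and 0.006 m and horizontal distance between each of disc62, disc57, disc52, disc47 and carrier above 0.055 m and value of joint tare above 0.004 m), for 0.05 s.
5. all discs that are there lie stacked on the plate, centred within 8 mm, larger below smaller, let go (horizontal distance between carrier and pan below 0.015 m and angle between carrier's own z axis and vertical below 0.08 rad and z of carrier in the frame of pan between -0.004 and 0.006 m and horizontal distance between each of disc62, disc57, disc52, disc47 and carrier below 0.008 m and z of each of disc62, disc57, disc52, disc47 in the frame of carrier above 0.024 m and (angle between disc62's own z axis and vertical below 0.08 rad or angle between disc62's own z axis and vertical above 3.06 rad) and linear speed of each of disc62, disc57, disc52, disc47 below 0.02 m/s and ((angle between disc62's own z axis and vertical below 1 rad and z of disc57 in the frame of disc62 above 0.014 m) or (angle between disc62's own z axis and vertical above 2 rad and z of disc57 in the frame of disc62 below -0.014 m)) and ((angle between disc62's own z axis and vertical below 1 rad and z of disc52 in the frame of disc62 above 0.014 m) or (angle between disc62's own z axis and vertical above 2 rad and z of disc52 in the frame of disc62 below -0.014 m)) and ((angle between disc62's own z axis and vertical below 1 rad and z of disc47 in the frame of disc62 above 0.014 m) or (angle between disc62's own z axis and vertical above 2 rad and z of disc47 in the frame of disc62 below -0.014 m)) and (angle between disc57's own z axis and vertical below 0.08 rad or angle between disc57's own z axis and vertical above 3.06 rad) and ((angle between disc57's own z axis and vertical below 1 rad and z of disc52 in the frame of disc57 above 0.014 m) or (angle between disc57's own z axis and vertical above 2 rad and z of disc52 in the frame of disc57 below -0.014 m)) and ((angle between disc57's own z axis and vertical below 1 rad and z of disc47 in the frame of disc57 above 0.014 m) or (angle between disc57's own z axis and vertical above 2 rad and z of disc47 in the frame of disc57 below -0.014 m)) and (angle between disc52's own z axis and vertical below 0.08 rad or angle between disc52's own z axis and vertical above 3.06 rad) and ((angle between disc52's own z axis and vertical below 1 rad and z of disc47 in the frame of disc52 above 0.014 m) or (angle between disc52's own z axis and vertical above 2 rad and z of disc47 in the frame of disc52 below -0.014 m)) and (angle between disc47's own z axis and vertical below 0.08 rad or angle between disc47's own z axis and vertical above 3.06 rad) and contact force between the fingers and carrier below 0.1 N and contact force between the fingers and disc62 below 0.1 N and contact force between the fingers and disc57 below 0.1 N and contact force between the fingers and disc52 below 0.1 N and contact force between the fingers and disc47 below 0.1 N), for 0.3 s.
6. print is pressed with the stack complete (horizontal distance between carrier and pan below 0.015 m and angle between carrier's own z axis and vertical below 0.08 rad and z of carrier in the frame of pan between -0.004 and 0.006 m and horizontal distance between each of disc62, disc57, disc52, disc47 and carrier below 0.008 m and z of each of disc62, disc57, disc52, disc47 in the frame of carrier above 0.024 m and (angle between disc62's own z axis and vertical below 0.08 rad or angle between disc62's own z axis and vertical above 3.06 rad) and linear speed of each of disc62, disc57, disc52, disc47 below 0.02 m/s and ((angle between disc62's own z axis and vertical below 1 rad and z of disc57 in the frame of disc62 above 0.014 m) or (angle between disc62's own z axis and vertical above 2 rad and z of disc57 in the frame of disc62 below -0.014 m)) and ((angle between disc62's own z axis and vertical below 1 rad and z of disc52 in the frame of disc62 above 0.014 m) or (angle between disc62's own z axis and vertical above 2 rad and z of disc52 in the frame of disc62 below -0.014 m)) and ((angle between disc62's own z axis and vertical below 1 rad and z of disc47 in the frame of disc62 above 0.014 m) or (angle between disc62's own z axis and vertical above 2 rad and z of disc47 in the frame of disc62 below -0.014 m)) and (angle between disc57's own z axis and vertical below 0.08 rad or angle between disc57's own z axis and vertical above 3.06 rad) and ((angle between disc57's own z axis and vertical below 1 rad and z of disc52 in the frame of disc57 above 0.014 m) or (angle between disc57's own z axis and vertical above 2 rad and z of disc52 in the frame of disc57 below -0.014 m)) and ((angle between disc57's own z axis and vertical below 1 rad and z of disc47 in the frame of disc57 above 0.014 m) or (angle between disc57's own z axis and vertical above 2 rad and z of disc47 in the frame of disc57 below -0.014 m)) and (angle between disc52's own z axis and vertical below 0.08 rad or angle between disc52's own z axis and vertical above 3.06 rad) and ((angle between disc52's own z axis and vertical below 1 rad and z of disc47 in the frame of disc52 above 0.014 m) or (angle between disc52's own z axis and vertical above 2 rad and z of disc47 in the frame of disc52 below -0.014 m)) and (angle between disc47's own z axis and vertical below 0.08 rad or angle between disc47's own z axis and vertical above 3.06 rad) and value of joint print above 0.004 m), for 0.05 s.
At the end, for the whole second after the job is handed in: The plate lies flat on the pan, its square part centred within 15 mm; every disc that is there lies flat in one stack on it, each centred within 8 mm of the square part's centre, larger below smaller; all at rest and let go, both buttons up (all of step 5 and linear speed of carrier below 0.02 m/s and value of joint each of tare, print below 0.003 m); the robot touches nothing.
It fails at once if the jar is knocked over or shifted by more than 50 mm (angle between jar's own z axis and vertical above 0.7 rad or distance of jar from where it was at the start of the episode above 0.05 m).
It fails at once if the stopper is knocked over or shifted by more than 50 mm (angle between stopper's own z axis and vertical above 0.7 rad or distance of stopper from where it was at the start of the episode above 0.05 m).
Of disc62, disc57, disc52, disc47 only 2 to 4 are there at a start; the rules pass over those that are not, and their reading is None.
At some moment in a run one of disc62, disc57, disc52, disc47 may be knocked a few centimetres aside while the robot is not near it.
Once in a run the grip may slacken for a moment while it holds something.
It also fails if it takes over 210 s, if anything falls off the work surface, if the arm or the gripper's body presses on something with over 40 N, if the wrist force passes 120 N, or if a joint passes its speed limit or range.

## Working session

There is one attempt and no reset: what is moved stays moved. The work goes in short steps, each a Python script; the robot and the scene stay as the last script left them, time stands still between calls to the robot, and variables do not carry over. Pictures are saved under pics/ and viewed, at most 14 in all, crops included, and the job is handed in when it is done.

```bash
ls; mkdir -p pics; cat > h.py <<'E'
import numpy as np, cv2
from workcell import bot
def save(c,f,box=None,s=1):
    im=c["frame"][:,:,::-1]
    if box: im=im[box[1]:box[3],box[0]:box[2]]
    cv2.imwrite("pics/"+f,cv2.resize(im,None,fx=s,fy=s,interpolation=cv2.INTER_CUBIC))
def cloud(c):
    d=c["depth"];K=c["mtx"];v,u=np.mgrid[:d.shape[0],:d.shape[1]]
    P=np.stack([(u-K[0,2])/K[0,0]*d,(v-K[1,2])/K[1,1]*d,d],-1)
    W=(P-c["t"])@c["R"]; W[d<=0]=np.nan
    return W
E
python3 - <<'E'
from h import *
c=bot.capture("top");save(c,"top0.png",s=1.42);np.savez("top0.npz",**c)
s=bot.capture("side");save(s,"side0.png",s=1.42);np.savez("side0.npz",**s)
print(bot.sense());W=cloud(c)
for v in range(20,420,40): print([tuple(np.round(W[v,u],2)) for u in range(20,560,130)])
E
```

```text
pics
{'t': 0.1, 'joint_pos': array([ 1.23021592,  0.62925136,  0.03846256,  1.51829344, -0.02700591,
        0.99632201, -0.01998748]), 'qvel': array([-0.00176359, -0.00295447,  0.00036857, -0.00307858, -0.00074537,
        0.00105097,  0.00097553]), 'effort': array([ 2.69307078e-03, -5.64531398e+01,  1.23030670e+00, -1.93971312e+01,
        1.12852233e-02,  5.39743443e-03, -1.44499444e-05]), 'tcp_pos': array([ 0.17623051, -0.62504939,  0.23047473]), 'tool_rot': array([ 9.90576809e-01,  1.36955518e-01, -1.32069358e-04, -8.67865744e-04]), 'force': array([0.21731952, 0.35307977, 0.31786748]), 'ft_torque': array([ 0.04041547, -0.00481277, -0.00666425]), 'finger_force': 0.0, 'finger_gap': 0.08548517018448558}
[(np.float64(1.39), np.float64(1.08), np.float64(-0.74)), (np.float64(1.39), np.float64(0.55), np.float64(-0.75)), (np.float64(1.39), np.float64(0.02), np.float64(-0.73)), (np.float64(1.4), np.float64(-0.5), np.float64(-0.75)), (np.float64(1.4), np.float64(-1.03), np.float64(-0.75))]
[(np.float64(0.83), np.float64(0.57), np.float64(0.17)), (np.float64(0.86), np.float64(0.3), np.floa
[... 1721 characters left out ...]
01), np.float64(0.0)), (np.float64(0.31), np.float64(-0.32), np.float64(0.0)), (np.float64(0.32), np.float64(-0.63), np.float64(-0.0))]
[(np.float64(0.21), np.float64(0.61), np.float64(-0.0)), (np.float64(0.21), np.float64(0.29), np.float64(0.0)), (np.float64(0.22), np.float64(-0.01), np.float64(0.0)), (np.float64(0.22), np.float64(-0.32), np.float64(-0.0)), (np.float64(0.23), np.float64(-0.61), np.float64(0.03))]
[(np.float64(0.11), np.float64(0.6), np.float64(-0.0)), (np.float64(0.12), np.float64(0.29), np.float64(-0.0)), (np.float64(0.12), np.float64(-0.02), np.float64(-0.0)), (np.float64(0.13), np.float64(-0.32), np.float64(-0.0)), (np.float64(0.13), np.float64(-0.62), np.float64(-0.0))]
```

View pics/top0.png

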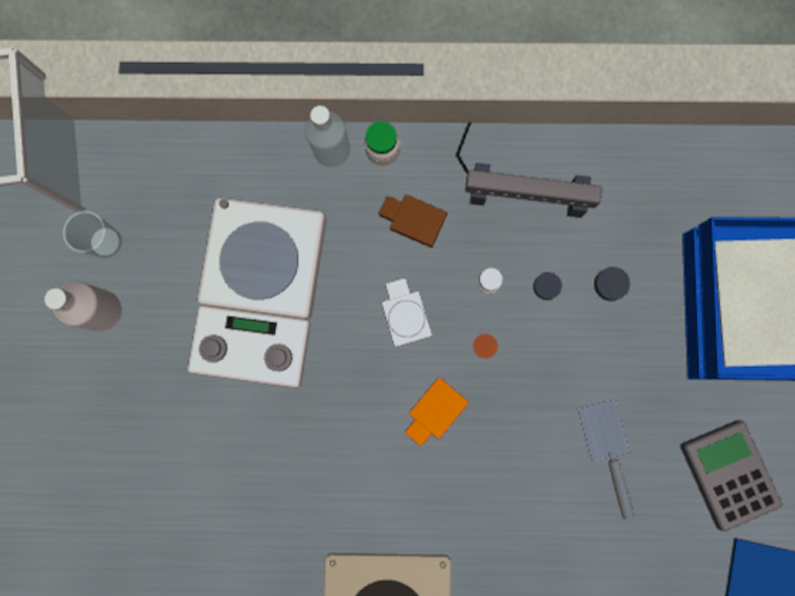

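View pics/side0.png

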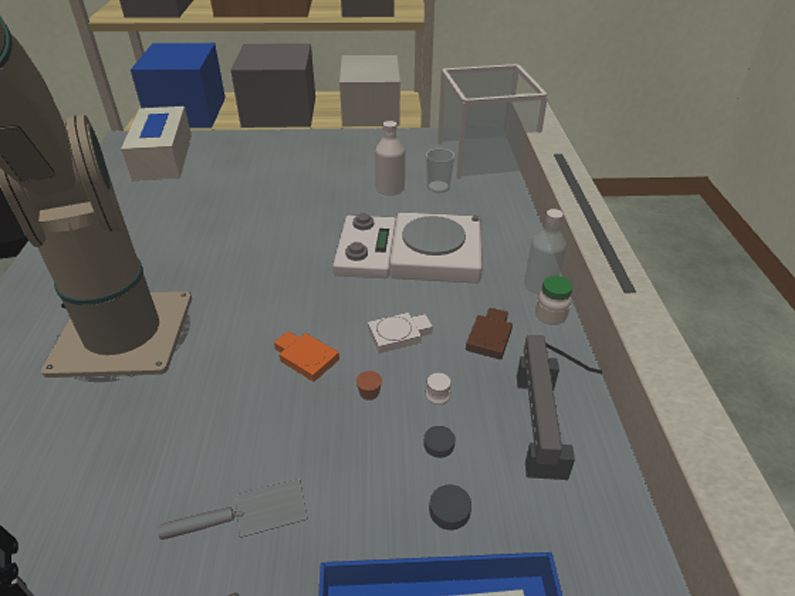

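The top view shows the white plate at about (407,315), with its tongue up. The pan is at (258,260), with tare at (213,347) and print at (278,357). The bar runs from (467,183) to (601,195). There are two discs, at (547,286) and (612,284), plus the jar at (490,280) and the stopper at (485,346). The brown and orange plates are decoys. The side view agrees.

```bash
cat >> h.py <<'E'
def seg(c,W,px,r,zlo,zhi,cond=None):
    "component of pixels with z in range, within r px of px; returns world xyz points"
    m=(W[...,2]>zlo)&(W[...,2]<zhi)
    if cond is not None: m&=cond
    v,u=np.mgrid[:m.shape[0],:m.shape[1]]; m&=(abs(u-px[0])<r)&(abs(v-px[1])<r)
    n,l,st,_=cv2.connectedComponentsWithStats(m.astype(np.uint8))
    if n<2: return np.zeros((0,3))
    return W[l==1+np.argmax(st[1:,4])]
def rect(P):
    r=cv2.minAreaRect((P[:,:2]*1000).astype(np.float32)); return r
def circ(P):
    (x,y),r=cv2.minEnclosingCircle((P[:,:2]*1000).astype(np.float32)); return np.round([x,y,2*r,1000*np.median(P[:,2])],1)
E
python3 - <<'E'
from h import *
c=dict(np.load("top0.npz"));W=cloud(c);k=1/1.42
for n,p,r,a,b in [("disc",(547,286),25,.012,.04),("disc",(612,284),25,.012,.04),("jar",(490,280),20,.02,.05),("stop",(485,346),20,.02,.05),("pan",(258,260),40,.05,.065),("tare",(213,347),18,.033,.06),("print",(278,357),18,.033,.06)]:
    P=seg(c,W,(p[0]*k,p[1]*k),r,a,b); print(n,circ(P),len(P),np.round(P.mean(0)*1000,1))
for n,p,r,a,b in [("plate",(407,310),40,.012,.03),("bar",(535,190),60,.08,.1),("house",(258,250),60,.038,.05),("panel",(245,350),60,.024,.036)]:
    P=seg(c,W,(p[0]*k,p[1]*k),r,a,b); print(n,rect(P),len(P),np.round(P.mean(0)*1000,1),np.median(P[:,2]))
E
```

```text
disc [ 548.1 -263.1   46.9   17.3] 288 [ 547.8 -262.4   17.4]
disc [ 551.9 -372.8   58.8   21.1] 451 [ 551.8 -371.    21. ]
jar [ 555.7 -164.6   38.9   33. ] 208 [ 555.  -164.6   32.8]
stop [ 443.5 -155.4   41.6   29.6] 241 [ 443.3 -155.5   29.7]
pan [579.5 222.9 132.6  54.7] 2321 [579.2 222.1  54.8]
tare [434.7 296.3  48.9  44.7] 311 [432.9 294.1  45.6]
print [417.7 188.3  49.5  44.3] 308 [418.9 186.1  45.5]
plate ((501.81842041015625, -19.919158935546875), (108.33737182617188, 65.9628677368164), 17.4371337890625) 1080 [496.  -21.7  19.7] 0.01977077931128669
bar ((700.3150634765625, -229.95648193359375), (219.8190155029297, 32.370880126953125), 83.53726959228516) 1248 [ 699.2 -229.7   88.7] 0.08882505041308078
house ((586.888916015625, 221.33291625976562), (189.6514434814453, 184.61322021484375), 82.69866180419922) 3462 [588.4 217.7  44.3] 0.04434134841431678
panel ((439.1838073730469, 239.88943481445312), (190.1745147705078, 115.85786437988281), 82.94017028808594) 3172 [440.6 238.1  29.7] 0.029657496793168023
```

Two discs are present: the 57 mm one at (552,-372) mm and the 47 mm one at (548,-263) mm. Next I check reachability for the whole plan.

```bash
cat >> h.py <<'E'
def dn(deg): a=np.radians(deg)/2; return [np.cos(a),np.sin(a),0,0]
def u(deg): return np.array([np.cos(np.radians(deg)),np.sin(np.radians(deg))])
def at(p,z): return [float(p[0]),float(p[1]),z]
BY=-7.1; EY=-6.5
pan=np.array([.5793,.2224]); em=np.array([.7003,-.2300])-.015*u(EY)
plate=np.array([.5018,-.0199])-.014*u(17.4); PY=17.4
tare=pan-.155*u(BY)+.055*u(BY+90); prt=pan-.155*u(BY)-.055*u(BY+90)
E
python3 - <<'E'
from h import *
print(tare,prt,em,plate)
for d in (0,180):
  for n,p,z,y in [("grab",plate,.0,PY),("grabhi",plate,.15,PY),("e1",em-.08*u(EY),.06,EY),("e2",em-.052*u(EY),.06,EY+180),("e2b",em-.052*u(EY),.06,EY-180),("panA",pan,.05,BY),("panB",pan,.05,BY+180),("panC",pan,.05,BY+90),("panD",pan,.05,BY-90)]:
    q=bot.inverse_kinematics(at(p,z),dn(y+d)); print(d,n,None if q is None else np.round(q,2))
E
```

```text
[0.43228663 0.29613649] [0.41869047 0.18697997] [ 0.68539642 -0.22830195] [ 0.48844064 -0.02408657]
0 grab [-0.15  0.82  0.22  2.12 -0.65  0.27 -0.64]
0 grabhi [-0.    0.52 -0.01  2.04  0.01  0.58 -1.28]
0 e1 [ 0.23  0.83  0.13  1.66 -0.16  0.65 -1.24]
0 e2 [ 0.62  0.93 -0.59  1.57  0.64  0.85  1.24]
0 e2b [ 0.62  0.93 -0.59  1.57  0.64  0.85  1.24]
0 panA [-0.54  0.83  0.22  1.74 -0.28  0.6  -1.85]
0 panB [-0.09  0.88 -0.54  1.73  0.64  0.72  0.48]
0 panC [-0.29  0.82 -0.2   1.73  0.25  0.61 -0.76]
0 panD [-0.81  0.95  0.7   1.75 -0.84  0.78 -2.94]
180 grab [ 0.33  0.86 -0.52  2.1   1.03  0.45  0.87]
180 grabhi [ 0.66  0.75 -1.06  2.02  0.86  0.9   1.  ]
180 e1 [ 0.64  0.9  -0.58  1.65  0.65  0.8   1.22]
180 e2 [ 0.22  0.87  0.14  1.58 -0.16  0.71 -1.26]
180 e2b [ 0.22  0.87  0.14  1.58 -0.16  0.71 -1.26]
180 panA [-0.09  0.88 -0.54  1.73  0.64  0.72  0.48]
180 panB [-0.54  0.83  0.22  1.74 -0.28  0.6  -1.85]
180 panC [-0.81  0.95  0.7   1.75 -0.84  0.78 -2.94]
180 panD [-0.29  0.82 -0.2   1.73  0.25  0.61 -0.76]
```

```bash
python3 - <<'E'
from h import *
bot.gripper_to(.079)
bot.goto(at(plate,.12),dn(PY))
bot.move_linear(at(plate,.03),speed=.1)
r=bot.move_linear(at(plate,-.016),speed=.02,contact_N=4)
s=bot.sense();print(r,s["tcp_pos"],s["force"],s["finger_gap"])
z=s["tcp_pos"][2]+.004
bot.move_linear(at(plate,z),speed=.03)
bot.gripper_to(.05,60); s=bot.sense();print(s["finger_gap"],s["finger_force"],s["force"],s["tcp_pos"],s["t"])
bot.move_linear(at(plate,.14),speed=.1)
s=bot.sense();print(s["finger_gap"],s["finger_force"],s["force"],s["tcp_pos"])
c=bot.capture("side");save(c,"s1.png",(150,150,430,360),2.5)
E
```

```text
Traceback (most recent call last):
workcell.IKError: the arm cannot follow that straight line within its joint ranges
```

```bash
python3 - <<'E'
from h import *
s=bot.sense();print(s["tcp_pos"],np.round(s["joint_pos"],2))
for d in (0,180):
  for z in (.14,.03,0,-.006,-.01,-.016):
    q=bot.inverse_kinematics(at(plate,z),dn(PY+d)); print(d,z,None if q is None else np.round(q,2))
E
```

```text
[ 0.4887991  -0.0241336   0.03039392] [-0.02  0.75  0.01  2.11 -0.03  0.29 -1.25]
0 0.14 [-0.02  0.54  0.02  2.05 -0.02  0.55 -1.25]
0 0.03 [-0.02  0.75  0.01  2.11 -0.03  0.29 -1.25]
0 0 [ 0.09  0.81 -0.15  2.11  0.44  0.25 -1.7 ]
0 -0.006 [ 0.09  0.82 -0.15  2.11  0.46  0.24 -1.73]
0 -0.01 [-0.15  0.84  0.22  2.12 -0.71  0.25 -0.58]
0 -0.016 [-0.15  0.86  0.22  2.12 -0.75  0.24 -0.54]
180 0.14 [ 0.6   0.71 -0.94  2.03  0.81  0.82  1.05]
180 0.03 [ 0.48  0.87 -0.75  2.09  1.08  0.63  0.82]
180 0 [ 0.43  0.91 -0.68  2.1   1.16  0.57  0.76]
180 -0.006 [ 0.42  0.92 -0.66  2.1   1.17  0.56  0.75]
180 -0.01 [ 0.42  0.92 -0.65  2.1   1.18  0.55  0.74]
180 -0.016 [ 0.41  0.93 -0.64  2.1   1.2   0.54  0.73]
```

```bash
python3 - <<'E'
from h import *
bot.move_linear(at(plate,.14),speed=.15)
bot.goto(at(plate,.14),dn(PY+180))
bot.move_linear(at(plate,.03),speed=.1)
r=bot.move_linear(at(plate,-.016),speed=.02,contact_N=4)
s=bot.sense();print(r,s["tcp_pos"],s["force"],s["finger_gap"])
z=s["tcp_pos"][2]+.004
bot.move_linear(at(plate,z),speed=.03)
bot.gripper_to(.05,60); s=bot.sense();print(s["finger_gap"],s["finger_force"],s["force"],s["tcp_pos"],s["t"])
bot.move_linear(at(plate,.14),speed=.1)
s=bot.sense();print(s["finger_gap"],s["finger_force"],s["force"],s["tcp_pos"])
c=bot.capture("side");save(c,"s1.png",(150,150,430,360),2.5)
E
```

```text
True [ 0.48846539 -0.02409812 -0.01061856] [-1.37061076 -0.94126585  6.06256888] 0.07897613511098685
0.06454055940754534 70.94431388031808 [-1.049297    0.12693507  8.60482692] [ 0.48845044 -0.02417022 -0.0060714 ] 10.3417
0.064833856848734 66.4795982837677 [ 0.53036583  0.1526967  -2.15354994] [ 0.48808437 -0.02409143  0.13951919]
```

View pics/s1.png

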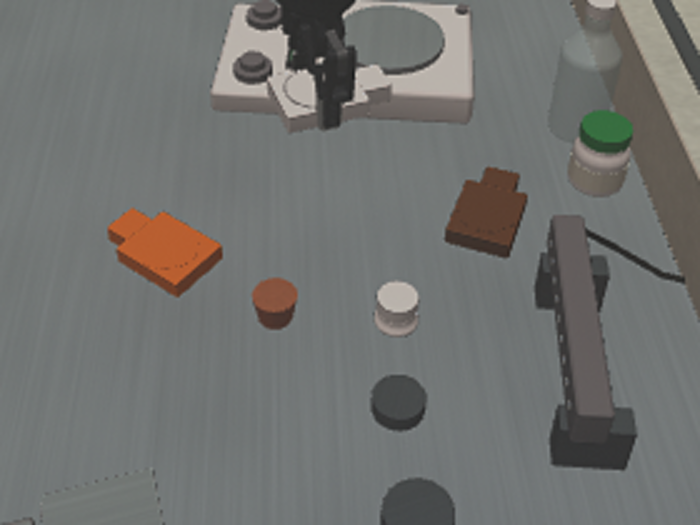

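```bash
python3 - <<'E'
from h import *
bot.goto(at(em-.15*u(EY),.14),dn(EY+180))
bot.move_linear(at(em-.12*u(EY),.054),speed=.15)
c=bot.capture("top");W=cloud(c)
save(c,"t2.png",(290,100,450,260),3.5)
s=bot.sense();print(s["finger_gap"],s["finger_force"],s["force"],s["tcp_pos"],s["t"])
w=(c["frame"].min(2)>150)
P=seg(c,W,(365,160),45,.055,.1,w);print(len(P),rect(P),P.max(0) if len(P) else 0, np.median(P[:,2]))
E
```

```text
0.06478191719892745 66.54795169830322 [ 0.41587791  0.66922795 -2.9151635 ] [ 0.56659717 -0.21437184  0.05489625] 13.6083
234 ((544.452392578125, -210.42340087890625), (26.753414154052734, 64.72758483886719), 1.074483871459961) [ 0.55745385 -0.17792904  0.08723744] 0.0798420203720047
```

View pics/t2.png

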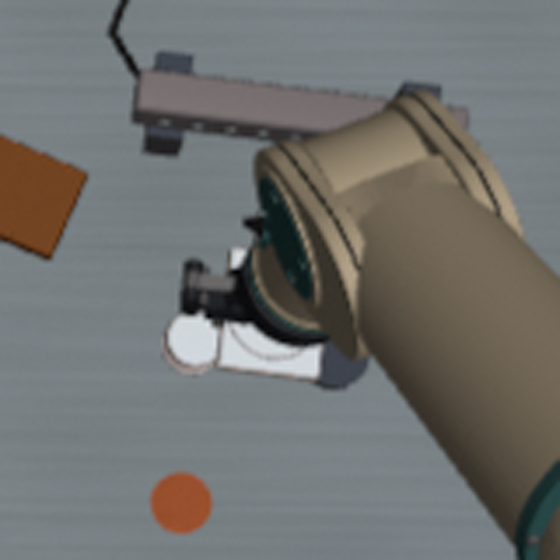

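The plate is held square above the jar, clear of everything, and the bar is ahead with its row of emitters. I go on with both presentations.

```bash
python3 - <<'E'
from h import *
def st(): s=bot.sense();print(np.round(s["finger_gap"],4),round(s["finger_force"]),s["force"].round(1),s["tcp_pos"].round(4),round(s["t"],1))
bot.move_linear(at(em-.080*u(EY),.054),speed=.05);st()
bot.hold(1.3);st()
c=bot.capture("side");save(c,"s2.png",(280,180,500,345),2.5)
bot.move_linear(at(em-.15*u(EY),.10),speed=.15)
bot.goto(at(em-.15*u(EY),.14),dn(EY))
bot.move_linear(at(em-.10*u(EY),.054),speed=.15)
bot.move_linear(at(em-.052*u(EY),.054),speed=.05);st()
bot.hold(1.3);st()
c=bot.capture("side");cv2.imwrite("pics/s3.png",np.hstack([cv2.imread("pics/s2.png"),cv2.resize(c["frame"][180:345,280:500,::-1],None,fx=2.5,fy=2.5)])[:,:] )
im=cv2.imread("pics/s3.png");cv2.imwrite("pics/s3.png",cv2.resize(im,(800,int(800*im.shape[0]/im.shape[1]))))
E
```

```text
0.0647 74 [ 0.1 -0.4 -2.5] [ 0.6055 -0.2192  0.0538] 14.6
0.0646 74 [-0.1 -0.3 -2.7] [ 0.6059 -0.2192  0.054 ] 15.9
0.0642 74 [-0.1 -0.1 -1.4] [ 0.6333 -0.2225  0.0539] 20.1
0.0648 74 [-0.9 -0.5 -2.6] [ 0.6337 -0.2224  0.054 ] 21.4
```

View pics/s3.png

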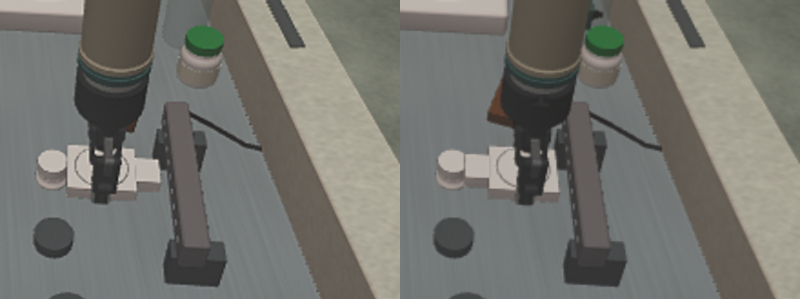

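Both ends were presented at about 1 cm. Next I put the plate on the pan.

```bash
python3 - <<'E'
from h import *
def st(): s=bot.sense();print(np.round(s["finger_gap"],4),round(s["finger_force"]),s["force"].round(1),s["tcp_pos"].round(4),round(s["t"],1))
bot.move_linear(at(em-.15*u(EY),.14),speed=.2)
bot.goto(at(pan,.16),dn(BY));st()
bot.move_linear(at(pan,.065),speed=.1)
r=bot.move_linear(at(pan,.042),speed=.02,contact_N=4);print(r);st()
z=bot.sense()["tcp_pos"][2]
bot.gripper_to(.080);st()
bot.move_linear(at(pan,.16),speed=.15)
bot.gripper_to(0.0)
bot.goto(at(tare,.12),dn(BY+90));st()
c=bot.capture("top");W=cloud(c);save(c,"t4.png",(120,120,260,280),3.5)
w=(c["frame"].min(2)>150)
P=seg(c,W,(182,183),40,.066,.09);print(len(P),rect(P),np.median(P[:,2]))
for p,r in [((547,286),25),((612,284),25)]:
    P=seg(c,W,(p[0]/1.42,p[1]/1.42),r,.012,.03); print(circ(P))
E
```

```text
0.0647 74 [-0.6 -0.9 -1.5] [0.5798 0.2203 0.1602] 23.8
True
0.0648 78 [-1.   0.2  4.4] [0.5792 0.2224 0.049 ] 25.7
0.0799 0 [ 0.6 -0.9  0.9] [0.5782 0.2224 0.0478] 26.0
0.0 0 [-0.2  0.1 -0.4] [0.4332 0.2958 0.1203] 28.8
1175 ((561.3868408203125, 225.46348571777344), (67.947998046875, 108.35157012939453), 83.68428802490234) 0.07490611239398749
[ 547.5 -263.4   47.5   17.4]
[ 552.5 -372.7   58.2   20.9]
```

View pics/t4.png

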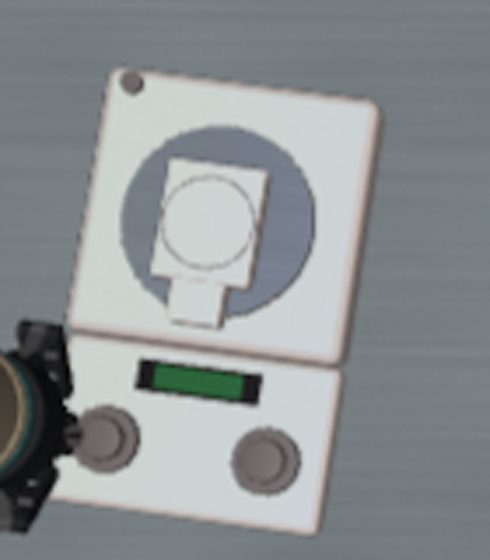

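The plate lies flat on the pan, with its origin about 4 mm from the pan's centre. Now I press tare.

```bash
python3 - <<'E'
from h import *
bot.move_linear(at(tare,.06),speed=.1)
r=bot.move_linear(at(tare,.025),speed=.01,contact_N=8);s=bot.sense();print(r,s["tcp_pos"],s["force"]);z=s["tcp_pos"][2]
bot.hold(.2);s=bot.sense();print(s["tcp_pos"],s["force"],s["t"])
bot.move_linear(at(tare,.16),speed=.15)
d=np.array([.5525,-.3715])
for y in(BY,BY+90,BY-90,90,-90): 
  for p,z in((d,0),(np.array([.548,-.263]),0),(pan,.07)):
    q=bot.inverse_kinematics(at(p,z),dn(y));print(y,None if q is None else q.round(2))
E
```

```text
True [0.43234453 0.29617402 0.0460701 ] [-1.51348732 -0.06452065  6.99878244]
[0.4323187  0.29618442 0.04605773] [-1.13691679 -0.64346389  6.85297605] 31.4333
-7.1 [ 0.12  1.12  0.82  1.62 -1.02  0.88 -0.34]
-7.1 [-0.06  1.07  0.82  1.8  -1.09  0.81 -0.35]
-7.1 [-0.93  1.03  0.98  1.74 -1.04  0.98 -1.22]
82.9 [ 0.28  1.    0.48  1.62 -0.65  0.69  0.97]
82.9 [ 0.14  0.94  0.44  1.79 -0.68  0.57  0.89]
82.9 [-0.75  0.87  0.59  1.74 -0.68  0.74  0.06]
-97.1 [ 0.14  1.1   0.77  1.62 -0.97  0.85 -1.94]
-97.1 [ 0.61  0.91 -0.35  1.78  0.54  0.55  2.94]
-97.1 [-0.27  0.8  -0.23  1.72  0.28  0.65  2.36]
90 [ 0.3   0.99  0.44  1.62 -0.61  0.68  1.06]
90 [ 0.15  0.93  0.41  1.79 -0.66  0.56  0.99]
90 [-0.74  0.87  0.55  1.74 -0.65  0.73  0.16]
-90 [ 0.1   1.14  0.88  1.62 -1.07  0.93 -1.75]
-90 [-0.04  1.05  0.77  1.8  -1.05  0.77 -1.83]
-90 [ 0.16  1.04 -1.06  1.71  1.04  1.06  1.87]
```

```bash
cat >> h.py <<'E'
def st(): s=bot.sense();print(np.round(s["finger_gap"],4),round(s["finger_force"]),s["force"].round(1),s["tcp_pos"].round(4),round(s["t"],1))
def pick(d,tz,yaw=90):
    bot.gripper_to(.080)
    bot.goto(at(d,.14),dn(yaw)); bot.move_linear(at(d,.04),speed=.15)
    print(bot.move_linear(at(d,tz),speed=.04,contact_N=6))
    bot.gripper_to(.03,50);st()
    bot.move_linear(at(d,.05),speed=.1);st()
    bot.move_linear(at(d,.17),speed=.15);st()
def place(p,z,yaw):
    bot.goto(at(p,.17),dn(yaw)); st()
    bot.move_linear(at(p,z+.012),speed=.1)
    print(bot.move_linear(at(p,z-.006),speed=.015,contact_N=3));st()
E
python3 - <<'E'
from h import *
c=bot.capture("top");W=cloud(c)
P=seg(c,W,(547/1.42,286/1.42),45,.012,.03,W[...,1]>-.32);print(circ(P))
P=seg(c,W,(612/1.42,284/1.42),45,.012,.03,W[...,1]<-.31);k=circ(P);print(k,P.mean(0))
d=np.append((k[:2]/1000+P[:,:2].mean(0))/2,0)[:2]
assert abs(k[2]-58)<3
pick(d,0.0)
c=bot.capture("top");save(c,"t5.png",(330,120,560,300),3)
E
```

```text
[ 547.8 -263.5   47.1   17.1]
[ 553.1 -372.1   57.8   20.8] [ 0.55209022 -0.37117659  0.02091704]
False
0.0552 53 [0.4 0.6 5.2] [ 0.5531 -0.372   0.0008] 37.9
0.0552 53 [ 0.2 -0.4 -1.8] [ 0.5526 -0.3714  0.0502] 38.5
0.0551 53 [ 0.1  0.5 -0.9] [ 0.552  -0.371   0.1688] 39.5
```

View pics/t5.png

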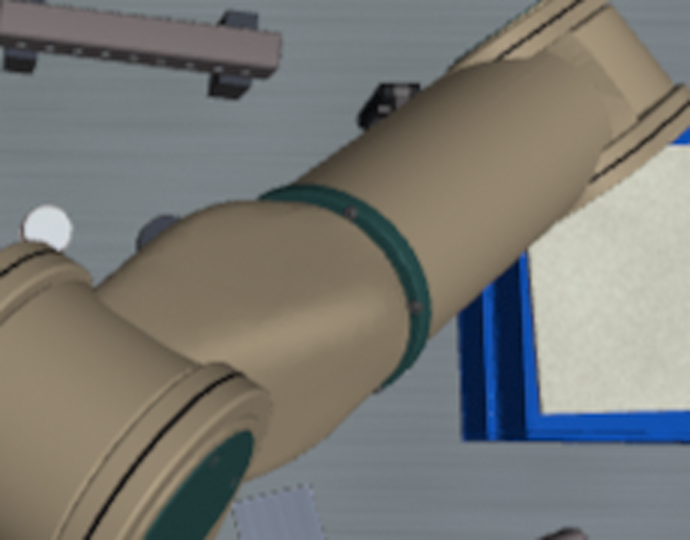

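```bash
python3 - <<'E'
from h import *
O=np.array([.5753,.2239])
place(O,.0755,BY+90)
bot.gripper_to(.075);st()
bot.move_linear(at(O,.19),speed=.15)
bot.goto([.45,-.02,.25],dn(90))
c=bot.capture("top");W=cloud(c);save(c,"t6.png",(110,120,290,280),3.5)
P=seg(c,W,(182,183),40,.09,.11);print(circ(P),P.mean(0))
P=seg(c,W,(182,183),40,.066,.09);print(len(P),rect(P),np.median(P[:,2]))
P=seg(c,W,(547/1.42,286/1.42),45,.012,.03);print(circ(P),P.mean(0),st())
E
```

```text
0.055 53 [-0.1 -0.1 -1. ] [0.576  0.2223 0.1702] 41.6
True
0.055 53 [0.4 1.  5.6] [0.5752 0.2239 0.0758] 43.4
0.0752 0 [-0.1  0.   0.5] [0.5743 0.2238 0.0748] 43.8
[572.2 222.5  57.6  96.6] [0.57196955 0.22227908 0.09666558]
696 ((561.4662475585938, 225.2880401611328), (66.43196868896484, 108.64693450927734), 82.6544418334961) 0.0747259775782117
0.0751 0 [ 0.3 -0.7  0.4] [ 0.451  -0.0187  0.2496] 45.8
[ 547.7 -262.7   46.9   17.3] [ 0.5475621  -0.26246253  0.01745122] None
```

View pics/t6.png

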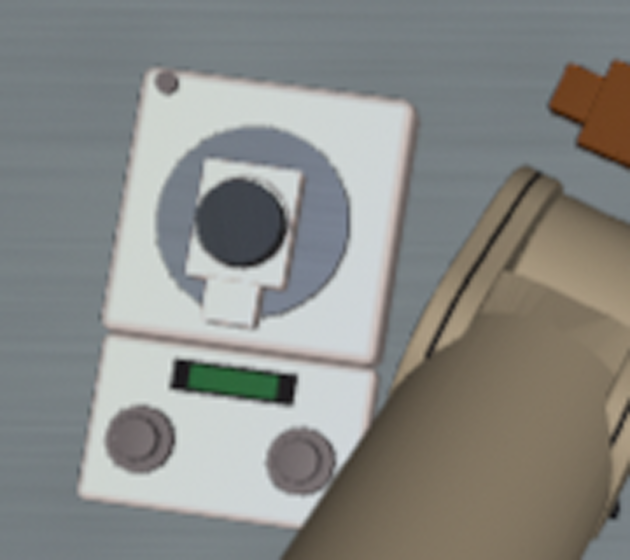

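Disc57 sits flat inside the marked circle, about 3 mm off. Next is disc47, aimed slightly farther forward.

```bash
python3 - <<'E'
from h import *
d=np.array([.5476,-.2626])
pick(d,0.0015)
if not .042<bot.sense()["finger_gap"]<.048: raise SystemExit("grip?")
O=np.array([.577,.2243])
place(O,.099,BY+90)
bot.gripper_to(.068);st()
bot.move_linear(at(O,.19),speed=.15)
bot.gripper_to(0)
bot.goto(at(prt,.12),dn(BY+90))
c=bot.capture("top");W=cloud(c);save(c,"t7.png",(110,120,290,280),3.5)
P=seg(c,W,(182,183),40,.105,.13);print(circ(P),P.mean(0))
P=seg(c,W,(182,183),40,.066,.09);print(len(P),rect(P),np.median(P[:,2]))
c=bot.capture("side");save(c,"s7.png",(220,130,360,210),5);st()
E
```

```text
False
0.0451 51 [-0.5  1.4  5.6] [ 0.548  -0.2627  0.0022] 49.5
0.0451 51 [ 0.5  0.  -1. ] [ 0.5475 -0.2622  0.0499] 50.1
0.0451 51 [-0.4 -0.8 -0.8] [ 0.547 -0.262  0.169] 51.0
0.0453 51 [ 0.1 -0.8 -1. ] [0.5776 0.2224 0.1702] 52.8
True
0.0455 51 [-1.1 -0.8  5.1] [0.5769 0.2243 0.0992] 54.4
0.0682 0 [ 0.1  0.2 -0.7] [0.576  0.2243 0.0983] 54.7
[574.  223.5  48.4 114.4] [0.5736185  0.22240746 0.11422089]
680 ((561.3336181640625, 225.8734893798828), (66.76769256591797, 108.40306854248047), 82.58016204833984) 0.07449200931242622
0.0002 0 [ 0.1 -0.5  0.4] [0.421  0.1875 0.1205] 57.0
```

View pics/t7.png

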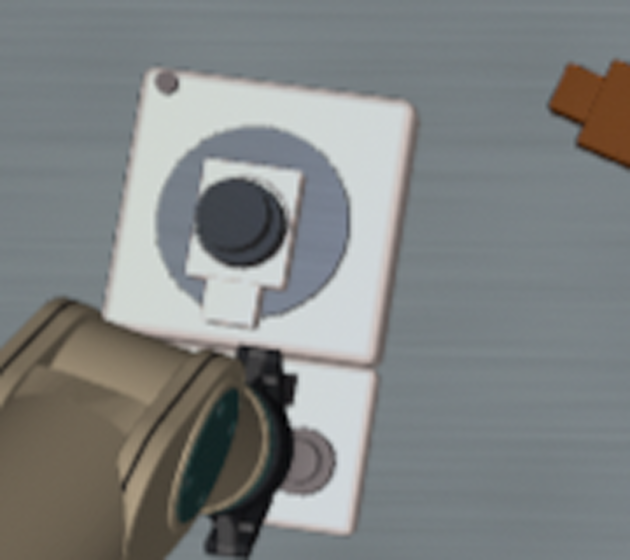

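View pics/s7.png

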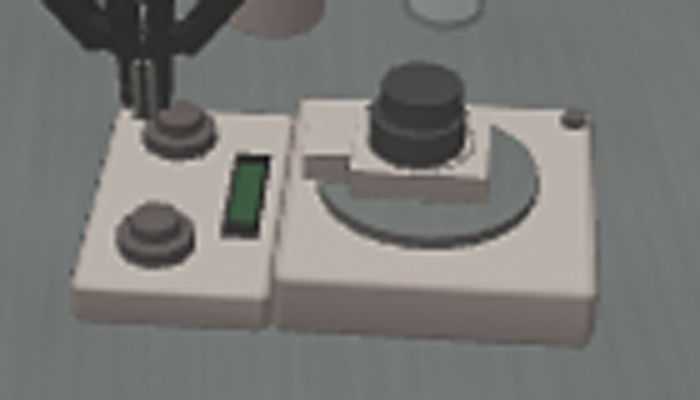

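Both discs are stacked flat on the plate: disc57 is about 3 mm off centre and disc47 about 2 mm. Now I press print.

```bash
python3 - <<'E'
from h import *
bot.hold(.4)
bot.move_linear(at(prt,.06),speed=.1)
r=bot.move_linear(at(prt,.025),speed=.01,contact_N=8);print(r);st()
bot.hold(.2);st()
bot.move_linear(at(prt,.17),speed=.12)
bot.goto([.45,-.02,.25],dn(90))
c=bot.capture("top");W=cloud(c)
P=seg(c,W,(182,183),40,.105,.13);print(circ(P))
for p in((213,347),(278,357)):
    P=seg(c,W,(p[0]/1.42,p[1]/1.42),6,.04,.07);print(np.median(P[:,2]))
E
```

```text
True
-0.0002 4 [-1.2  0.6  5.5] [0.4188 0.187  0.046 ] 59.8
-0.0001 4 [-1.3 -0.1  7.4] [0.4187 0.187  0.046 ] 60.0
[574.4 223.1  48.1 114.6]
0.050413237892240004
0.0510866160029174
```

```bash
python3 -c "
from h import *
print(bot.job_done())"
```

```text
the job is handed in; nothing more can be done
None
```

I handed the job in; no verdict came back. Both plate ends were held at the ionising bar, the plate was set on the pan and tared empty, and the two discs present (57 and 47 mm) were stacked within about 4 mm of centre, then print was pressed; I left the jar and stopper alone.

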